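Loosen a stuck jar lid in the one-handed jar vice

ROBOT

A 6-joint arm with a two-finger parallel gripper is mounted at the origin on a cart in front of the work surface, level with it; the furniture and walls round the work are solid. World frame = base frame: x ahead of the robot, y to its left, z up, the work surface at z = 0. Lengths are in m, angles in rad, forces in N, time in s.
With the tool pointing down it reaches from about 0.425 to 0.95 m from the base axis. Payload 3.5 kg.
Tool frame: the origin (TCP) lies at the very end of the fingers, on their centre line; the grasp point (between the pads) lies ctrl.pinch_z behind it (ctrl.pinch_z is the distance from the TCP to the grasp point, in m); z points along the fingers, y is the line along which they close (so a half turn about z gives the same grasp; the last joint's range is limited). The gripper opens to 85 mm and grips with 20 to 120 N. Pads are 22 mm wide; open, the fingers measure 114 mm over their backs; the gripper's body (76 mm by 85 mm) begins 54 mm behind the grasp point. The pads swing forward as they close: fully open they stand 13 mm farther back than shut.
Start: joints at [1.126, 0.286, 1.577, -0, 1.279, -0.15], TCP at [0.196, 0.646, 0.231] pointing down, gripper open.
Joint ranges: [-2.77, 2.77], [-0.9, 2.22], [0.21, 2.48], [-1.53, 4.67], [0.24, 2.81], [-2.84, 2.84]. Speed limits (rad/s): [2.79, 2.79, 3.14, 3.14, 3.14, 3.14].

INTERFACE

Orientations are given as a unit quaternion [x, y, z, w].
In Python, from plant import ctrl gives the robot as it stands.
- The arm moves only by the shell command python3 -m inch FILE [FORCE], which reads ROWS from the file FILE. ROWS is 1 to 10 rows, parted by semicolons, with the numbers parted by commas; each row has 7 numbers: dx, dy, dz in normalised numbers (1 is 0.6 m), then a rotation vector rx, ry, rz in parts of the range, where 1.0 means 120 degrees, then the opening from 0.0 (shut) to 1.0 (fully open); each row is the pose to reach, as a shift and turn from the pose commanded when the command began, along the tool's axes at that moment; what a row does not reach only later rows make up. A row lasts 1/8 s, in which the tool goes at most 0.0625 m and 0.188 rad, less where a joint would pass 70% of its speed; a pose out of reach is approached as far as the arm can. The fingers move at their own pace and stop on an object; FORCE is the grip in N (left out, the last holds). Time passes only in rows, so rows that do not move let the fingers close. It prints the time, the measured TCP pose, the force, the opening and the grip force at its end. Input that does not fit is refused with a message, and nothing moves.
- ctrl.get_state(): the state, without advancing time (a new reading comes with each control period).
- ctrl.read_camera(name): name is "scene" or "top"; returns a dict with "pixels" (400x640x3 uint8, red, green, blue), "camera_matrix" (3x3 intrinsics, pixels), "xyz" and "orientation" of the camera in the world. Camera axes: x right, y down, z forward; pixel columns grow to the right and rows downward; lengths in m; the calibration is good to about 2 mm. A picture is of the moment at which its call begins. There is no depth.
- ctrl.sign_off(): hands the job in; it is judged then, once.
Trained networks look in the newest picture that a camera, given by its name, has taken for a name from the list of things; names that differ only in an ending like _2 or _b are one class to them, and where a whole thing is asked for, a point or a joint stands for the part that bears it (a point fixed in the world has none). Each returns a list of dicts, best first, with "conf" (0 to 1); they miss things now and then, are a little off and sometimes report something else, mostly with a low value. They report only what shows in the picture. A call takes as long as a camera call.
- ctrl.recognise(camera, thing): "position" ([x, y, z] in m, in world coordinates, good to about 4 mm: the middle of the surface that is visible of it).
- ctrl.masks_of(camera, thing): "region" (400x640 bool, what is visible of it).
- ctrl.mark_of(camera, thing): "position" ([x, y, z] in m, in world coordinates, good to about 4 mm: a listed point, or the origin of a listed thing).
The state is a dict: "time": time; "qpos": joint angles; "dq": joint speeds; "joint_efforts": joint torques, N m; "eef_pos": TCP position; "tcp_rot": TCP orientation; "contact_force": force on the tool from outside, world axes, zero at the start; "wrist_torque": the same for the moment, N m; "opening": opening from 0.0 (shut) to 1.0 (fully open); "finger_force": force on a finger pad.
Only numpy, scipy, OpenCV 4.12 (cv2) and the standard library are available. Lean on these libraries where they do the work, as an engineer would, in place of code of your own. Each camera call takes 0.05 s, during which the arm holds its last target. There are 200 camera calls.

TASK

The lid of the honey jar in the jar vice is stuck. Pump the vice's trigger until the jar is held firmly, but do not over-tighten it or the glass will crack; then, with the jar held, loosen the lid by a quarter turn anticlockwise, and finally press the release tab so that the jaw runs all the way back and the jar stands free and upright where it is. Leave the things round about where they are.

Things in the scene. Friction and masses are not known exactly. Their poses are not given: they have to be found in the camera images.
- jar_vice: One-handed jar vice, fixed on the worktop: wooden board 150 x 340 x 18 mm (local x, y, z), wooden V jaw (to z 76 mm) at its +y end, dark grey pump housing (to z 83 mm) at the -y end. Origin: centre of the board's underside, z up. The clamp bar and pad run along local y at x = 0, forward is +y. A fixed upright handle on the housing, 26 mm wide, fills y -13 to 9 mm up to z 136 mm.
- trigger: Black trigger lever, upright behind (to -y of) the fixed handle; 22 mm wide along x, 12 mm thick, top at z 140 mm. Origin on its pivot (local y -58, z 30 mm; axis along the vice's x). Swing it to +y towards the handle, at most 0.54 rad, then let its spring bring it fully back: each full swing, to its stop, gains 2 teeth of 5.5 mm, which the bar keeps; short swings gain 1 or none.
- trigger_push (a point): Middle of the trigger's rear (-y) face, 80 mm above its pivot; at rest at local y -79, z 107 mm, full stroke 42 mm to +y. Pushing here takes 5 to 9 N while the jaw runs free, and 1 N more for every 3 N on the jar: a stroke that gets stiff short of the handle means that the pad bears on the jar. Stop at about 18 N: after two such stiff, slow strokes the jar is firmly held. Over 20 N over-tightens.
- jaw_pad: Black rubber pad on the steel plate at the bar's nose, 50 mm wide, 48 mm high (z 30 to 78 mm), flat face to +y, springy. Its origin is the vice's origin when the bar is fully back, and moves on with the bar; the face is 34 mm to +y and 54 mm above it. Over 10 N holds the jar; over 32 N would crack it.
- vice_bar (a joint): Advance of the toothed bar from its rear stop, m, 0 to 0.056. A pawl holds it, tooth by tooth (5.5 mm), against a light return spring; when the release tab is pressed it runs back to 0 by itself in 1 to 2 seconds.
- release_top (a point): Centre of the top of the black release tab, 28 x 26 mm, nearly level, at about local y -148, z 84 mm: rearmost and lowest of handle, trigger and tab. Press it straight down, 12 mm to its stop (the first 6 mm free the bar), and keep it down until the bar has run back; 3 to 15 N, more the harder the jar is clamped. The trigger must be back at rest meanwhile.
- honey_jar: Glass jar of honey, 0.3 to 0.6 kg, body 60 mm across, 103 mm high with its lid, loose on the board between pad and V jaw. Origin: centre of its underside, z up. The pad slides it into the V jaw, where its centre comes to local y 104 mm.
- lid_top (a point): Centre of the top of the jar's steel screw lid, a fluted disc 68 mm across and 18 mm high; its top is 103 mm above the jar's underside, 121 mm above the worktop.
- jar_lid (a joint): Turn of the lid on the jar, rad: 0 shut, growing anticlockwise as seen from above, at most 2.2; it stays on the jar. Stiff, 0.3 N m: the jar turns along unless it is clamped. A quarter turn is wanted; more than 1.1 counts.
- mug_tea: White mug, 88 mm across, 95 mm high, loose behind the board: leave it. Origin at its underside.
- tea_box: Tea carton, 63 x 131 x 66 mm, loose behind the board: leave it. Origin at the centre of its underside.
- lemon: Lemon, 71 mm long, 51 mm high, loose in front of the board: leave it. Origin at its underside.
- teaspoon: Steel teaspoon, 130 mm long, lying on the board's front edge beside the housing: leave it. Origin at the centre of its underside.

How it is judged:
By the outcome, as a careful person would: the job done as asked, in the order asked, and still so for the second after the job is handed in, with the robot touching nothing.
It also fails if it takes over 72 s, if anything falls off the work surface, if the arm or the gripper's body presses on something with over 40 N, if the wrist force passes 120 N, or if a joint passes its speed limit or range.

## Working session

There is one attempt and no reset: what is moved stays moved. The work goes in short steps, Python scripts to look and compute and a shell command to move; the robot and the scene stay as the last step left them, time stands still between calls to the robot, and variables do not carry over. Pictures are saved under pics/ and viewed, at most 10 in all, crops included, and the job is handed in when it is done.

```bash
mkdir -p pics; ls; python3 - <<'E'
from plant import ctrl
import cv2,numpy as np
for c in("scene","top"):
    r=ctrl.read_camera(c); cv2.imwrite(f"pics/{c}0.png",r["pixels"][:,:,::-1])
    print(c,np.round(r["xyz"],3),np.round(r["orientation"],3))
    for n in["jar_vice","trigger","trigger_push","jaw_pad","release_top","honey_jar","lid_top","mug_tea","tea_box","lemon","teaspoon"]:
        m=ctrl.mark_of(c,n)
        print(n,[(np.round(x["position"],3).tolist(),round(x["conf"],2)) for x in m[:2]])
s=ctrl.get_state();print(s,ctrl.pinch_z)
E
```

```text
pics
scene [-0.032 -0.53   0.541] [ 0.765 -0.399  0.238 -0.446]
jar_vice [([0.505, -0.156, 0.0], 0.72)]
trigger [([0.464, -0.306, 0.002], 0.29), ([0.549, -0.221, 0.112], 0.18)]
trigger_push [([0.548, -0.219, 0.112], 0.61), ([0.469, -0.307, 0.002], 0.4)]
jaw_pad [([0.501, -0.146, -0.007], 0.86)]
release_top [([0.594, -0.274, 0.084], 0.61)]
honey_jar [([0.453, -0.083, 0.018], 0.9), ([0.468, -0.306, 0.002], 0.64)]
lid_top [([0.455, -0.084, 0.122], 0.68), ([0.505, -0.152, -0.001], 0.41)]
mug_tea [([0.579, -0.008, -0.003], 0.76)]
tea_box [([0.67, -0.147, 0.0], 0.85), ([0.468, -0.303, 0.002], 0.6)]
lemon [([0.469, -0.306, 0.002], 0.69)]
teaspoon [([0.491, -0.227, 0.016], 0.76)]
top [ 0.498 -0.095  1.007] [ 0.717 -0.697  0.023 -0.024]
jar_vice [([0.509, -0.16, 0.002], 0.76)]
trigger [([0.536, -0.204, 0.029], 0.72)]
trigger_push [([0.553, -0.219, 0.114], 0.57)]
jaw_pad [([0.505, -0.154, 0.003], 0.78)]
release_top [([0.593, -0.274, 0.086], 0.71), ([0.489, -0.226, 0.017], 0.64)]
honey_jar [([0.454, -0.086, 0.023], 0.98), ([0.554, -0.223, 0.109], 0.43)]
lid_top [([0.454, -0.082, 0.121], 0.87), 
[... 254 characters left out ...]
y([ 1.12595945e+00,  2.86276999e-01,  1.57667942e+00, -2.97816424e-06,
        1.27862486e+00, -1.50000083e-01]), 'dq': array([-2.06037962e-03, -1.72197867e-03,  1.28070731e-03, -3.30112319e-04,
        5.76270638e-04, -6.21817389e-05]), 'joint_efforts': array([-5.00331462e-04, -4.05968285e+01, -2.92938083e+01, -1.87277365e-04,
        4.90759940e-04, -8.33149613e-06]), 'eef_pos': array([0.19611155, 0.64587163, 0.23135138]), 'tcp_rot': array([1.46884600e-01, 9.89153635e-01, 5.02029404e-06, 3.03022912e-06]), 'contact_force': array([ 0.23216188,  0.23915641, -0.67162648]), 'wrist_torque': array([ 0.0290564 , -0.06198581, -0.02486747]), 'finger_force': 0.0, 'opening': 0.9977157411768648} 0.0187
```

View pics/scene0.png

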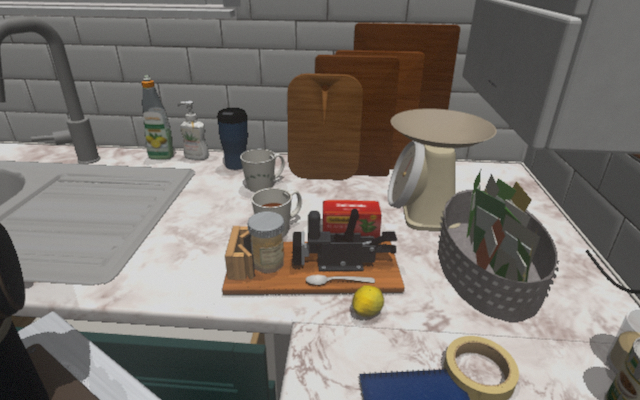

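View pics/top0.png

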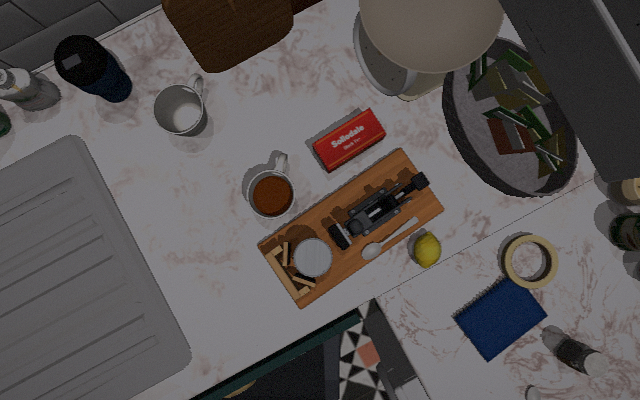

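```bash
cat > h.py <<'E'
import numpy as np
from scipy.spatial.transform import Rotation as R
from plant import ctrl
# vice pose fit from marks (top+scene)
L=np.array([[0,-.148],[0,-.079],[0,0]]);W=np.array([[.5935,-.274],[.5505,-.219],[.507,-.158]])
d=W[0]-W[2]; U,S,V=np.linalg.svd(W-W.mean(0)); vy=V[0]*np.sign(V[0][1]); vx=np.array([vy[1],-vy[0]])
O=W.mean(0)-L.mean(0)[1]*vy; yaw=np.arctan2(vx[1],vx[0])
def w(x,y,z): return np.r_[O+x*vx+y*vy,z]
def loc(p): q=np.array(p)[:2]-O; return np.round([q@vx,q@vy,p[2]],4)
def go(p,psi=None,tilt=0):
    s=ctrl.get_state();r=R.from_quat(s["tcp_rot"])
    psi=yaw+np.pi/2 if psi is None else psi
    t=R.from_euler("z",psi)*R.from_euler("x",np.pi)*R.from_euler("y",tilt)
    print("d",np.round(r.inv().apply(np.array(p)-s["eef_pos"]),4),"rv",np.round((r.inv()*t).as_rotvec(),3))
def st():
    s=ctrl.get_state();f=s["contact_force"]
    print("t",round(s["time"],2),"loc",loc(s["eef_pos"]),"Fvice",np.round([f[:2]@vx,f[:2]@vy,f[2]],1),"q",np.round(s["qpos"],2),"op",round(s["opening"],2))
E
python3 -c "
from h import *
print(O,yaw,[loc(np.r_[a,0]) for a in W],loc([.4545,-.083,.12]),loc([.503,-.15,0]))
go([.5,.2,.231],2.5); go(w(0,-.112,.2),None,0.15)
print(w(0,-.112,.2))"
```

```text
[ 0.50511656 -0.15632968] 0.6404777280023863 [array([ 0.0005, -0.1472,  0.    ]), array([-0.0011, -0.0774,  0.    ]), array([ 0.0005, -0.0025,  0.    ])] [0.0032 0.089  0.12  ] [0.0021 0.0063 0.    ]
d [-4.203e-01 -3.383e-01  3.000e-04] rv [0.    0.    0.347]
d [-0.6189 -0.7443  0.0313] rv [-0.048  0.145  0.634]
[ 0.57204535 -0.24613244  0.2       ]
```

Units first: shifts go in shares of 0.6 m and turns go in shares of 120 degrees. So -0.42 m / 0.6 = -0.7, -0.34 m / 0.6 = -0.5667, 0.35 rad / 2.0944 = 0.1671.

```bash
echo '-0.7,-0.5667,0,0,0,0.1671,0;-0.7,-0.5667,0,0,0,0.1671,0;-0.7,-0.5667,0,0,0,0.1671,0;-0.7,-0.5667,0,0,0,0.1671,0;-0.7,-0.5667,0,0,0,0.1671,0;-0.7,-0.5667,0,0,0,0.1671,0;-0.7,-0.5667,0,0,0,0.1671,0;-0.7,-0.5667,0,0,0,0.1671,0;-0.7,-0.5667,0,0,0,0.1671,0' > mv.in && python3 -m inch mv.in 40; python3 -c "
from h import *
st();go(w(0,-.112,.2),None,0.15)"
```

```text
time: 2.33
eef_pos: [0.5005, 0.1961, 0.2317]
tcp_rot: [0.318, 0.948, 0.0, 0.0]
contact_force: [-0.0, 0.7, 0.1]
opening: 0.001
finger_force: 0.0
t 2.33 loc [0.2069 0.2854 0.2317] Fvice [0.4 0.6 0.1] q [ 0.18 -0.02  1.91 -0.    1.25 -0.74] op 0.0
d [-0.3236 -0.3098  0.0318] rv [-0.021  0.15   0.283]
```

To row units: -0.324 m / 0.6 = -0.54, -0.31 m / 0.6 = -0.5167, 0.283 rad / 2.0944 = 0.1351.

```bash
echo '-0.54,-0.5167,0,0,0,0.1337,0;-0.54,-0.5167,0,0,0,0.1337,0;-0.54,-0.5167,0,0,0,0.1337,0;-0.54,-0.5167,0,0,0,0.1337,0;-0.54,-0.5167,0,0,0,0.1337,0;-0.54,-0.5167,0,-0.01,0.0716,0.1351,0;-0.54,-0.5167,0.05,-0.01,0.0716,0.1351,0;-0.54,-0.5167,0.05,-0.01,0.0716,0.1351,0;-0.54,-0.5167,0.05,-0.01,0.0716,0.1351,0' > mv.in && python3 -m inch mv.in; python3 -c "
from h import *
st();go(w(0,-.109,.106),None,0.15)
import cv2
for c in('scene','top'):
  r=ctrl.read_camera(c)['pixels'];print(c,[ (loc(m['position']),m['conf']) for n in('trigger_push','release_top','lid_top') for m in ctrl.mark_of(c,n)[:1]])
r=ctrl.read_camera('scene')['pixels'];cv2.imwrite('pics/a.png',cv2.resize(r[150:320,200:440,::-1],None,fx=3,fy=3))
"
```

```text
time: 3.45
eef_pos: [0.5714, -0.2441, 0.2004]
tcp_rot: [0.447, 0.891, 0.034, -0.069]
contact_force: [-0.2, -0.2, 0.2]
opening: -0.001
finger_force: 0.0
t 3.45 loc [ 0.0007 -0.1099  0.2004] Fvice [-0.3 -0.1  0.2] q [-0.59  0.27  1.66  0.05  1.36 -1.24] op -0.0
d [-0.0135 -0.0006  0.0934] rv [-0.001 -0.003  0.001]
scene [(array([-0.0031, -0.075 ,  0.1115]), 0.74), (array([-0.0008, -0.1509,  0.0843]), 0.51), (array([0.0024, 0.0923, 0.1228]), 0.78)]
top [(array([-1.000e-04, -8.230e-02,  1.083e-01]), 0.75), (array([-0.0003,  0.0922,  0.1233]), 0.68)]
```

View pics/a.png

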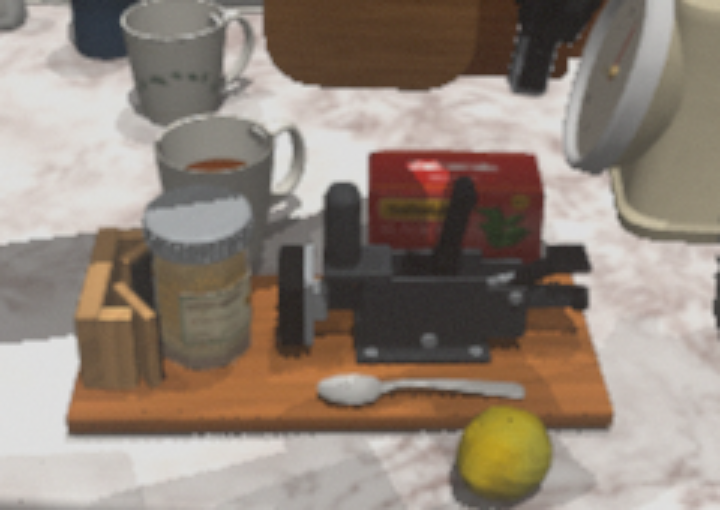

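To row units: 0.093 m / 0.6 = 0.155, -0.014 m / 0.6 = -0.0233.

```bash
echo '-0.0233,-0.0017,0,0,0,0,0;-0.0233,-0.0017,0.0667,0,0,0,0;-0.0233,-0.0017,0.1333,0,0,0,0;-0.0233,-0.0017,0.155,0,0,0,0;-0.0233,-0.0017,0.155,0,0,0,0' > mv.in && python3 -m inch mv.in; python3 -c "
from h import *
st();go(w(0,-.060,.106),None,0.15)"
```

```text
time: 4.53
eef_pos: [0.5708, -0.2447, 0.1066]
tcp_rot: [0.446, 0.892, 0.034, -0.068]
contact_force: [0.6, -0.0, -0.7]
opening: -0.004
finger_force: 0.0
t 4.53 loc [-0.0002 -0.1101  0.1066] Fvice [ 0.5 -0.4 -0.7] q [-0.59  0.37  1.72  0.05  1.2  -1.25] op -0.0
d [0.0494 0.0003 0.0082] rv [-0.001 -0.002  0.002]
```

To row units: 0.054 m / 0.6 = 0.09, 0.046 m / 0.6 = 0.0767.

```bash
echo '0.02,0,0.0033,0,0,0,0;0.0367,0,0.005,0,0,0,0;0.05,0,0.0075,0,0,0,0;0.0633,0,0.01,0,0,0,0;0.0767,0,0.0117,0,0,0,0;0.09,0,0.0133,0,0,0,0;0.09,0,0.0133,0,0,0,0' > mv.in && python3 -m inch mv.in; python3 -c "
from h import *
st()"; echo '0.0067,0,0.001,0,0,0,0;0.0067,0,0.001,0,0,0,0' > mv.in && python3 -m inch mv.in;python3 -c "
from h import *
st()"
```

```text
time: 5.4
eef_pos: [0.5403, -0.2024, 0.1093]
tcp_rot: [0.447, 0.892, 0.033, -0.063]
contact_force: [6.2, -4.0, 0.2]
opening: -0.0
finger_force: 3.4
t 5.4 loc [ 0.0007 -0.0579  0.1093] Fvice [ 2.5 -6.9  0.2] q [-0.56  0.27  1.84  0.06  1.16 -1.23] op -0.0
time: 5.65
eef_pos: [0.538, -0.1993, 0.1089]
tcp_rot: [0.447, 0.892, 0.033, -0.063]
contact_force: [6.3, -5.1, -1.0]
opening: -0.001
finger_force: 3.4
t 5.65 loc [ 0.0007 -0.0541  0.1089] Fvice [ 2.  -7.8 -1. ] q [-0.56  0.26  1.85  0.06  1.16 -1.22] op -0.0
```

To row units: 0.003 m / 0.6 = 0.005, 0.001 m / 0.6 = 0.0017.

```bash
for i in 1; do echo '0.005,0,0.0017,0,0,0,0;0.005,0,0.0017,0,0,0,0' > mv.in && python3 -m inch mv.in >/dev/null; python3 -c "
from h import *
st()"; echo '0.0033,0,0.0017,0,0,0,0;0.0033,0,0.0017,0,0,0,0' > mv.in && python3 -m inch mv.in >/dev/null; python3 -c "
from h import *
st()";  done
```

```text
t 5.9 loc [ 0.0007 -0.0508  0.1082] Fvice [ 2.3 -5.8 -0.5] q [-0.55  0.26  1.86  0.06  1.16 -1.22] op 0.0
t 6.15 loc [ 0.0007 -0.0491  0.1079] Fvice [ 1.2 -7.1 -0.8] q [-0.55  0.25  1.86  0.06  1.16 -1.22] op -0.0
```

```bash
echo '0.0033,0,0.0008,0,0,0,0;0.0033,0,0.0008,0,0,0,0' > mv.in && python3 -m inch mv.in >/dev/null; python3 -c "
from h import *
st()"; echo '0.0033,0,0.0008,0,0,0,0;0.0033,0,0.0008,0,0,0,0' > mv.in && python3 -m inch mv.in >/dev/null; python3 -c "
from h import *
st()
for c in('scene','top'):
  r=ctrl.read_camera(c)['pixels'];print(c,[ (n,loc(m['position']),m['conf']) for n in('trigger_push','jaw_pad','lid_top') for m in ctrl.mark_of(c,n)[:1]])"
```

```text
t 6.4 loc [ 0.0007 -0.0475  0.1076] Fvice [ 2.5 -8.7 -0.7] q [-0.55  0.25  1.87  0.06  1.15 -1.22] op 0.0
t 6.65 loc [ 0.0008 -0.0455  0.1072] Fvice [ 1.5 -9.9 -1.4] q [-0.55  0.25  1.87  0.06  1.15 -1.22] op 0.0
scene [('trigger_push', array([-0.0011, -0.0377,  0.1144]), 0.8), ('jaw_pad', array([ 0.0023,  0.0207, -0.0051]), 0.54), ('lid_top', array([0.0007, 0.0937, 0.1212]), 0.85)]
top [('jaw_pad', array([0.0004, 0.0173, 0.0021]), 0.55), ('lid_top', array([0.006 , 0.0911, 0.123 ]), 0.84)]
```

To row units: 0.002 m / 0.6 = 0.0033, 0.0004 m / 0.6 = 0.0007.

```bash
echo '0.0033,0,0.0007,0,0,0,0;0.0033,0,0.0007,0,0,0,0' > mv.in && python3 -m inch mv.in >/dev/null; python3 -c "
from h import *
st()"
```

```text
t 7.3 loc [ 0.0007 -0.0441  0.107 ] Fvice [ 0.9 -9.6 -2.8] q [-0.55  0.25  1.87  0.06  1.15 -1.22] op 0.0
```

To row units: 0.002 m / 0.6 = 0.0033, 0.0004 m / 0.6 = 0.0007.

```bash
echo '0.0033,0,0.0007,0,0,0,0;0.0033,0,0.0007,0,0,0,0' > mv.in && python3 -m inch mv.in >/dev/null; python3 -c "
from h import *
st()"
```

```text
t 7.55 loc [ 0.0007 -0.0439  0.1074] Fvice [  2.7 -13.6  -5. ] q [-0.55  0.24  1.88  0.06  1.15 -1.22] op -0.0
```

To row units: -0.06 m / 0.6 = -0.1, -0.03 m / 0.6 = -0.05.

```bash
echo '-0.05,0,-0.0075,0,0,0,0;-0.1,0,-0.015,0,0,0,0;-0.1,0,-0.015,0,0,0,0;-0.1,0,-0.015,0,0,0,0;-0.1,0,-0.015,0,0,0,0' > mv.in && python3 -m inch mv.in >/dev/null; python3 -c "
from h import *
st();go(w(0,-.045,.106),None,0.15)
for c in('scene','top'):
  r=ctrl.read_camera(c)['pixels'];print(c,[ (n,loc(m['position']),m['conf']) for n in('trigger_push','jaw_pad','lid_top') for m in ctrl.mark_of(c,n)[:1]])"
```

```text
t 8.18 loc [ 1.000e-04 -9.720e-02  1.053e-01] Fvice [ 1.3 -0.4  0. ] q [-0.58  0.35  1.75  0.05  1.19 -1.25] op 0.0
d [0.0517 0.0001 0.0072] rv [-0.001 -0.003  0.002]
scene [('trigger_push', array([-0.0011, -0.0794,  0.1079]), 0.62), ('jaw_pad', array([ 0.0011,  0.0217, -0.0038]), 0.71), ('lid_top', array([0.002 , 0.0901, 0.1243]), 0.57)]
top [('jaw_pad', array([0.0015, 0.0116, 0.0007]), 0.49), ('lid_top', array([0.0043, 0.0933, 0.1214]), 0.64)]
```

To row units: 0.046 m / 0.6 = 0.0767, 0.041 m / 0.6 = 0.0683.

```bash
echo '0.0167,0,0.0023,0,0,0,0;0.0317,0,0.0045,0,0,0,0;0.045,0,0.0065,0,0,0,0;0.0567,0,0.0083,0,0,0,0;0.0683,0,0.01,0,0,0,0;0.0767,0,0.0108,0,0,0,0;0.0767,0,0.0108,0,0,0,0' > mv.in && python3 -m inch mv.in>/dev/null; python3 -c "
from h import *
st()"; echo '0.0067,0,0.0008,0,0,0,0;0.0117,0,0.0017,0,0,0,0;0.0133,0,0.0017,0,0,0,0;0.0133,0,0.0017,0,0,0,0' > mv.in && python3 -m inch mv.in >/dev/null;python3 -c "
from h import *
st()
for c in('scene','top'):
  r=ctrl.read_camera(c)['pixels'];print(c,[ (n,loc(m['position']),m['conf']) for n in('trigger_push','jaw_pad','lid_top') for m in ctrl.mark_of(c,n)[:1]])"
```

```text
t 9.45 loc [ 0.0004 -0.0549  0.1068] Fvice [ 2.2 -8.3 -2.7] q [-0.56  0.27  1.85  0.06  1.16 -1.23] op 0.0
t 9.95 loc [ 1.000e-04 -4.760e-02  1.069e-01] Fvice [  1.  -10.1  -4.5] q [-0.55  0.25  1.87  0.06  1.15 -1.22] op 0.0
scene [('trigger_push', array([ 0.    , -0.0403,  0.1148]), 0.54), ('jaw_pad', array([-0.0007,  0.032 , -0.0025]), 0.78), ('lid_top', array([0.0018, 0.0932, 0.1224]), 0.56)]
top [('trigger_push', array([0.0044, 0.0914, 0.0251]), 0.21), ('jaw_pad', array([-0.0011,  0.0248,  0.001 ]), 0.76), ('lid_top', array([0.0034, 0.0924, 0.1244]), 0.81)]
```

To row units: 0.003 m / 0.6 = 0.005, 0.0004 m / 0.6 = 0.0007.

```bash
echo '0.005,0,0.0007,0,0,0,0;0.005,0,0.0007,0,0,0,0' > mv.in && python3 -m inch mv.in >/dev/null;python3 -c "
from h import *
st()";  echo '0.0033,0,0.0005,0,0,0,0;0.0033,0,0.0005,0,0,0,0' > mv.in && python3 -m inch mv.in >/dev/null;python3 -c "
from h import *
st()"
```

```text
t 10.6 loc [ 1.000e-04 -4.490e-02  1.071e-01] Fvice [  0.3 -10.9  -4.4] q [-0.55  0.25  1.87  0.06  1.15 -1.22] op -0.0
t 10.85 loc [ 0.     -0.0439  0.1073] Fvice [  0.  -11.5  -3.9] q [-0.55  0.24  1.88  0.06  1.15 -1.22] op -0.01
```

To row units: -0.056 m / 0.6 = -0.0933, -0.03 m / 0.6 = -0.05.

```bash
echo '-0.05,0,-0.0075,0,0,0,0;-0.0933,0,-0.014,0,0,0,0;-0.0933,0,-0.014,0,0,0,0;-0.0933,0,-0.014,0,0,0,0;-0.0933,0,-0.014,0,0,0,0' > mv.in && python3 -m inch mv.in >/dev/null; python3 -c "
from h import *
st();go(w(0,-.045,.106),None,0.15)
for c in('scene','top'):
  r=ctrl.read_camera(c)['pixels'];print(c,[ (n,loc(m['position']),m['conf']) for n in('trigger_push','jaw_pad','lid_top') for m in ctrl.mark_of(c,n)[:1]])"
echo '0.0167,0,0.0023,0,0,0,0;0.0317,0,0.0045,0,0,0,0;0.0417,0,0.0062,0,0,0,0;0.0483,0,0.0072,0,0,0,0;0.0483,0,0.0072,0,0,0,0' > mv.in && python3 -m inch mv.in>/dev/null; python3 -c "
from h import *
st()"; echo '0.0067,0,0.0008,0,0,0,0;0.01,0,0.0017,0,0,0,0;0.01,0,0.0017,0,0,0,0' > mv.in && python3 -m inch mv.in >/dev/null;python3 -c "
from h import *
st()"
```

```text
t 11.47 loc [ 1.000e-04 -9.430e-02  1.059e-01] Fvice [ 0.1 -0.  -0.3] q [-0.58  0.34  1.76  0.06  1.19 -1.25] op -0.0
d [0.0487 0.     0.0074] rv [-0.001 -0.002  0.002]
scene [('trigger_push', array([-0.0012, -0.0777,  0.1107]), 0.8), ('jaw_pad', array([ 0.0017,  0.0329, -0.0022]), 0.51), ('lid_top', array([0.0036, 0.0979, 0.1229]), 0.93)]
top [('trigger_push', array([0.151 , 0.0733, 0.0002]), 0.37), ('jaw_pad', array([ 0.0018,  0.0224, -0.0003]), 0.63), ('lid_top', array([0.004 , 0.0971, 0.1223]), 0.96)]
t 12.5 loc [ 0.0003 -0.069   0.1081] Fvice [-0.7 -7.   1.8] q [-0.56  0.29  1.82  0.06  1.17 -1.23] op 0.01
t 12.88 loc [ 0.0004 -0.0629  0.1079] Fvice [-0.1 -7.   0.5] q [-0.56  0.28  1.83  0.06  1.16 -1.23] op -0.0
```

To row units: 0.005 m / 0.6 = 0.0083, 0.003 m / 0.6 = 0.005.

```bash
for i in 1; do echo '0.005,0,0.0007,0,0,0,0;0.0083,0,0.0012,0,0,0,0;0.0083,0,0.0012,0,0,0,0' > mv.in && python3 -m inch mv.in >/dev/null;python3 -c "
from h import *
st()"; echo '0.005,0,0.0008,0,0,0,0;0.0067,0,0.001,0,0,0,0;0.0067,0,0.001,0,0,0,0' > mv.in && python3 -m inch mv.in >/dev/null;python3 -c "
from h import *
st()"; done
```

```text
t 13.25 loc [ 0.0004 -0.0585  0.1077] Fvice [ 1.  -8.  -0.2] q [-0.56  0.27  1.84  0.06  1.16 -1.23] op -0.0
t 13.62 loc [ 0.0004 -0.0543  0.1072] Fvice [ 1.2 -8.3 -2.2] q [-0.56  0.26  1.85  0.06  1.16 -1.22] op -0.0
```

```bash
for i in 1; do echo '0.005,0,0.001,0,0,0,0;0.0067,0,0.0013,0,0,0,0;0.0067,0,0.0013,0,0,0,0' > mv.in && python3 -m inch mv.in >/dev/null;python3 -c "
from h import *
st()";  done
```

```text
t 14.0 loc [ 0.0004 -0.0501  0.1066] Fvice [  0.8 -10.2  -4.1] q [-0.55  0.26  1.86  0.06  1.15 -1.22] op -0.0
```

To row units: 0.003 m / 0.6 = 0.005, 0.002 m / 0.6 = 0.0033.

```bash
for i in 1; do echo '0.0033,0,0.0005,0,0,0,0;0.005,0,0.0007,0,0,0,0;0.005,0,0.0007,0,0,0,0' > mv.in && python3 -m inch mv.in >/dev/null;python3 -c "
from h import *
st()";  echo '0.0033,0,0.0005,0,0,0,0;0.005,0,0.0007,0,0,0,0;0.005,0,0.0007,0,0,0,0' > mv.in && python3 -m inch mv.in >/dev/null;python3 -c "
from h import *
st()
for c in('scene','top'):
  r=ctrl.read_camera(c)['pixels'];print(c,[ (n,loc(m['position']),m['conf']) for n in('jaw_pad','lid_top') for m in ctrl.mark_of(c,n)[:1]])"; done
```

```text
t 14.38 loc [ 0.0003 -0.048   0.1069] Fvice [  0.7 -11.6  -4.2] q [-0.55  0.25  1.87  0.06  1.15 -1.22] op 0.0
t 14.75 loc [ 0.0002 -0.0457  0.1072] Fvice [  0.5 -12.8  -3.7] q [-0.55  0.25  1.87  0.06  1.15 -1.22] op -0.0
scene [('jaw_pad', array([ 0.0022,  0.0402, -0.0029]), 0.58), ('lid_top', array([0.0048, 0.1053, 0.1246]), 0.71)]
top [('jaw_pad', array([0.0012, 0.0346, 0.0018]), 0.62), ('lid_top', array([0.0042, 0.1041, 0.1241]), 0.59)]
```

To row units: 0.002 m / 0.6 = 0.0033, 0.0003 m / 0.6 = 0.0005.

```bash
echo '0.0033,0,0.0005,0,0,0,0;0.0033,0,0.0005,0,0,0,0' > mv.in && python3 -m inch mv.in >/dev/null;python3 -c "
from h import *
st()"
```

```text
t 15.3 loc [ 1.000e-04 -4.400e-02  1.073e-01] Fvice [ -0.  -13.7  -4.1] q [-0.55  0.24  1.88  0.06  1.15 -1.22] op 0.0
```

```bash
echo '-0.05,0,-0.0075,0,0,0,0;-0.0933,0,-0.014,0,0,0,0;-0.0933,0,-0.014,0,0,0,0;-0.0933,0,-0.014,0,0,0,0;-0.0933,0,-0.014,0,0,0,0' > mv.in && python3 -m inch mv.in >/dev/null; python3 -c "
from h import *
st()
for c in('scene','top'):
  r=ctrl.read_camera(c)['pixels'];print(c,[ (n,loc(m['position']),m['conf']) for n in('jaw_pad','lid_top','trigger_push') for m in ctrl.mark_of(c,n)[:1]])"
echo '0.0167,0,0.0023,0,0,0,0;0.0267,0,0.0037,0,0,0,0;0.03,0,0.0045,0,0,0,0;0.03,0,0.0045,0,0,0,0' > mv.in && python3 -m inch mv.in>/dev/null; python3 -c "
from h import *
st()"; echo '0.005,0,0.0008,0,0,0,0;0.0083,0,0.0017,0,0,0,0;0.0083,0,0.0017,0,0,0,0' > mv.in && python3 -m inch mv.in >/dev/null;python3 -c "
from h import *
st()"
```

```text
t 15.93 loc [ 1.000e-04 -9.420e-02  1.058e-01] Fvice [-0.1  0.3 -0.1] q [-0.58  0.34  1.76  0.06  1.19 -1.25] op -0.0
scene [('jaw_pad', array([ 0.0011,  0.0399, -0.0071]), 0.71), ('lid_top', array([0.0028, 0.1045, 0.1235]), 0.58), ('trigger_push', array([-0.005 , -0.0786,  0.1111]), 0.74)]
top []
t 16.82 loc [ 0.0002 -0.078   0.1069] Fvice [ 0.3 -3.3  1.2] q [-0.57  0.31  1.8   0.06  1.18 -1.24] op -0.0
t 17.2 loc [ 0.0002 -0.0748  0.1073] Fvice [ 0.5 -6.6  4. ] q [-0.57  0.3   1.8   0.06  1.17 -1.24] op 0.0
```

To row units: 0.004 m / 0.6 = 0.0067, 0.002 m / 0.6 = 0.0033.

```bash
for i in 1; do echo '0.0033,0,0.0008,0,0,0,0;0.0067,0,0.0017,0,0,0,0;0.0067,0,0.0017,0,0,0,0' > mv.in && python3 -m inch mv.in >/dev/null;python3 -c "
from h import *
st()"; echo '0.0033,0,0.0008,0,0,0,0;0.005,0,0.0012,0,0,0,0;0.005,0,0.0012,0,0,0,0' > mv.in && python3 -m inch mv.in >/dev/null;python3 -c "
from h import *
st()"; done
```

```text
t 17.57 loc [ 0.0003 -0.072   0.1075] Fvice [-0.3 -8.4  3.6] q [-0.57  0.29  1.81  0.06  1.17 -1.23] op -0.0
t 17.95 loc [ 0.0003 -0.0696  0.1076] Fvice [ 0.6 -9.2  3.2] q [-0.56  0.29  1.82  0.06  1.16 -1.23] op 0.0
```

```bash
for i in 1; do echo '0.0033,0,0.0008,0,0,0,0;0.005,0,0.0012,0,0,0,0;0.005,0,0.0012,0,0,0,0' > mv.in && python3 -m inch mv.in >/dev/null;python3 -c "
from h import *
st()"; echo '0.0033,0,0.0008,0,0,0,0;0.005,0,0.0012,0,0,0,0;0.005,0,0.0012,0,0,0,0' > mv.in && python3 -m inch mv.in >/dev/null;python3 -c "
from h import *
st()"; done
```

```text
t 18.32 loc [ 0.0003 -0.0672  0.1076] Fvice [ -0.4 -10.9   4.5] q [-0.56  0.28  1.82  0.06  1.16 -1.23] op -0.01
t 18.7 loc [ 0.0004 -0.0645  0.1076] Fvice [ -0.4 -10.9   3.8] q [-0.56  0.28  1.83  0.06  1.16 -1.23] op -0.0
```

To row units: 0.003 m / 0.6 = 0.005, 0.002 m / 0.6 = 0.0033.

```bash
for i in 1; do echo '0.0033,0,0.0008,0,0,0,0;0.005,0,0.0012,0,0,0,0;0.005,0,0.0012,0,0,0,0' > mv.in && python3 -m inch mv.in >/dev/null;python3 -c "
from h import *
st()"; echo '0.0033,0,0.0008,0,0,0,0;0.0033,0,0.0008,0,0,0,0' > mv.in && python3 -m inch mv.in >/dev/null;python3 -c "
from h import *
st()"; done
```

```text
t 19.07 loc [ 0.0004 -0.0619  0.1075] Fvice [ -0.2 -12.1   3.7] q [-0.56  0.27  1.84  0.06  1.16 -1.23] op -0.0
t 19.32 loc [ 0.0004 -0.0604  0.1074] Fvice [ -0.2 -13.6   3.3] q [-0.56  0.27  1.84  0.06  1.15 -1.23] op -0.0
```

To row units: 0.002 m / 0.6 = 0.0033, 0.0005 m / 0.6 = 0.0008.

```bash
for i in 1; do echo '0.0033,0,0.0008,0,0,0,0;0.0033,0,0.0008,0,0,0,0' > mv.in && python3 -m inch mv.in >/dev/null;python3 -c "
from h import *
st()"; echo '0.0033,0,0.0008,0,0,0,0;0.0033,0,0.0008,0,0,0,0' > mv.in && python3 -m inch mv.in >/dev/null;python3 -c "
from h import *
st()"; done
```

```text
t 19.57 loc [ 0.0004 -0.0589  0.1073] Fvice [ -0.7 -13.7   2.5] q [-0.56  0.27  1.85  0.06  1.15 -1.23] op -0.0
t 19.82 loc [ 0.0005 -0.0573  0.1072] Fvice [ -0.  -15.2   2.5] q [-0.56  0.26  1.85  0.06  1.15 -1.22] op 0.0
```

To row units: 0.002 m / 0.6 = 0.0033, 0.0005 m / 0.6 = 0.0008.

```bash
for i in 1; do echo '0.0033,0,0.0008,0,0,0,0;0.0033,0,0.0008,0,0,0,0' > mv.in && python3 -m inch mv.in >/dev/null;python3 -c "
from h import *
st()"; echo '0.0017,0,0.0005,0,0,0,0;0.0017,0,0.0005,0,0,0,0' > mv.in && python3 -m inch mv.in >/dev/null;python3 -c "
from h import *
st()"; done
```

```text
t 20.07 loc [ 0.0005 -0.0556  0.107 ] Fvice [ -0.5 -16.7   1.7] q [-0.56  0.26  1.85  0.06  1.15 -1.22] op -0.0
t 20.32 loc [ 0.0005 -0.0549  0.1069] Fvice [  0.  -17.7   1.8] q [-0.55  0.26  1.86  0.06  1.15 -1.22] op -0.0
```

To row units: -0.047 m / 0.6 = -0.0783, -0.03 m / 0.6 = -0.05.

```bash
echo '-0.05,0,-0.0075,0,0,0,0;-0.0783,0,-0.014,0,0,0,0;-0.0783,0,-0.014,0,0,0,0;-0.0783,0,-0.014,0,0,0,0;-0.0783,0,-0.014,0,0,0,0' > mv.in && python3 -m inch mv.in >/dev/null; python3 -c "
from h import *
st()
for c in('scene','top'):
  r=ctrl.read_camera(c)['pixels'];print(c,[ (n,loc(m['position']),m['conf']) for n in('jaw_pad','lid_top','trigger_push') for m in ctrl.mark_of(c,n)[:1]])"
echo '0.0167,0,0.0023,0,0,0,0;0.0267,0,0.0037,0,0,0,0;0.03,0,0.0045,0,0,0,0;0.03,0,0.0045,0,0,0,0' > mv.in && python3 -m inch mv.in>/dev/null; python3 -c "
from h import *
st()"; echo '0.0033,0,0.0008,0,0,0,0;0.005,0,0.0012,0,0,0,0;0.005,0,0.0012,0,0,0,0' > mv.in && python3 -m inch mv.in >/dev/null;python3 -c "
from h import *
st()"
```

```text
t 20.95 loc [ 0.     -0.0931  0.1043] Fvice [-0.3  0.2  0.3] q [-0.58  0.34  1.76  0.06  1.19 -1.25] op 0.0
scene [('jaw_pad', array([ 0.0028,  0.0455, -0.0028]), 0.47), ('lid_top', array([0.0028, 0.1052, 0.1241]), 0.78), ('trigger_push', array([-0.0024, -0.0743,  0.1126]), 0.9)]
top [('jaw_pad', array([0.0016, 0.0359, 0.0022]), 0.71), ('lid_top', array([0.0075, 0.1061, 0.1203]), 0.59)]
t 21.85 loc [ 0.0002 -0.0779  0.1061] Fvice [-0.1 -4.9  2. ] q [-0.57  0.31  1.8   0.06  1.17 -1.24] op 0.0
t 22.23 loc [ 0.0002 -0.0765  0.1063] Fvice [-0.4 -8.6  1.3] q [-0.57  0.3   1.8   0.06  1.17 -1.24] op -0.0
```

To row units: 0.003 m / 0.6 = 0.005, 0.002 m / 0.6 = 0.0033.

```bash
for i in 1; do echo '0.0033,0,0.0007,0,0,0,0;0.005,0,0.001,0,0,0,0;0.005,0,0.001,0,0,0,0' > mv.in && python3 -m inch mv.in >/dev/null;python3 -c "
from h import *
st()"; echo '0.0017,0,0.0003,0,0,0,0;0.0033,0,0.0007,0,0,0,0;0.0033,0,0.0007,0,0,0,0' > mv.in && python3 -m inch mv.in >/dev/null;python3 -c "
from h import *
st()"; done
```

```text
t 22.6 loc [ 0.0003 -0.0749  0.1066] Fvice [ -0.1 -11.    0.3] q [-0.57  0.3   1.81  0.05  1.16 -1.23] op -0.0
t 22.98 loc [ 0.0003 -0.0735  0.1068] Fvice [ -0.7 -10.9   0.3] q [-0.57  0.3   1.81  0.05  1.16 -1.23] op 0.01
```

To row units: 0.002 m / 0.6 = 0.0033, 0.001 m / 0.6 = 0.0017.

```bash
for i in 1; do echo '0.0017,0,0.0005,0,0,0,0;0.0033,0,0.0007,0,0,0,0;0.0033,0,0.0007,0,0,0,0' > mv.in && python3 -m inch mv.in >/dev/null;python3 -c "
from h import *
st()"; echo '0.0017,0,0.0003,0,0,0,0;0.0033,0,0.0007,0,0,0,0;0.0033,0,0.0007,0,0,0,0' > mv.in && python3 -m inch mv.in >/dev/null;python3 -c "
from h import *
st()"; done
```

```text
t 23.35 loc [ 0.0003 -0.0722  0.1069] Fvice [  0.6 -13.3   0.3] q [-0.57  0.29  1.82  0.05  1.16 -1.23] op 0.0
t 23.73 loc [ 0.0003 -0.0706  0.107 ] Fvice [ -0.1 -13.    0.4] q [-0.56  0.29  1.82  0.05  1.16 -1.23] op 0.0
```

To row units: 0.002 m / 0.6 = 0.0033, 0.001 m / 0.6 = 0.0017.

```bash
for i in 1; do echo '0.0017,0,0.0005,0,0,0,0;0.0033,0,0.0007,0,0,0,0;0.0033,0,0.0007,0,0,0,0' > mv.in && python3 -m inch mv.in >/dev/null;python3 -c "
from h import *
st()";  done
```

```text
t 24.1 loc [ 0.0003 -0.069   0.107 ] Fvice [ -0.1 -14.9   1.1] q [-0.56  0.28  1.82  0.05  1.15 -1.23] op 0.0
```

To row units: 0.0015 m / 0.6 = 0.0025, 0.001 m / 0.6 = 0.0017.

```bash
for i in 1; do echo '0.0017,0,0.0005,0,0,0,0;0.0025,0,0.0005,0,0,0,0;0.0025,0,0.0005,0,0,0,0' > mv.in && python3 -m inch mv.in >/dev/null;python3 -c "
from h import *
st()";echo '0.0017,0,0.0003,0,0,0,0;0.0017,0,0.0003,0,0,0,0;0.0017,0,0.0003,0,0,0,0' > mv.in && python3 -m inch mv.in >/dev/null;python3 -c "
from h import *
st()";  done
```

```text
t 24.48 loc [ 0.0003 -0.0679  0.107 ] Fvice [ -0.6 -14.8   0.6] q [-0.56  0.28  1.83  0.05  1.15 -1.23] op -0.0
t 24.85 loc [ 0.0004 -0.0671  0.1071] Fvice [ -0.7 -16.2  -0.3] q [-0.56  0.28  1.83  0.05  1.15 -1.23] op 0.0
```

To row units: 0.001 m / 0.6 = 0.0017, 0.0002 m / 0.6 = 0.0003.

```bash
for i in 1; do echo '0.0017,0,0.0003,0,0,0,0;0.0017,0,0.0003,0,0,0,0' > mv.in && python3 -m inch mv.in >/dev/null;python3 -c "
from h import *
st()";echo '0.0012,0,0.0002,0,0,0,0;0.0012,0,0.0002,0,0,0,0' > mv.in && python3 -m inch mv.in >/dev/null;python3 -c "
from h import *
st()";  done
```

```text
t 25.1 loc [ 0.0004 -0.0662  0.1071] Fvice [  0.5 -16.6   0.4] q [-0.56  0.28  1.83  0.05  1.15 -1.23] op 0.0
t 25.35 loc [ 0.0004 -0.0656  0.1071] Fvice [  0.4 -16.5   0.2] q [-0.56  0.28  1.83  0.05  1.15 -1.23] op 0.0
```

To row units: 0.0008 m / 0.6 = 0.0013, 0.0002 m / 0.6 = 0.0003.

```bash
for i in 1; do echo '0.0013,0,0.0003,0,0,0,0;0.0013,0,0.0003,0,0,0,0' > mv.in && python3 -m inch mv.in >/dev/null;python3 -c "
from h import *
st();st()";echo '0.0008,0,0.0002,0,0,0,0;0.0008,0,0.0002,0,0,0,0' > mv.in && python3 -m inch mv.in >/dev/null;python3 -c "
from h import *
st()";  done
```

```text
t 25.6 loc [ 0.0004 -0.0648  0.107 ] Fvice [ -0.1 -17.2   0.1] q [-0.56  0.28  1.83  0.05  1.15 -1.23] op -0.0
t 25.6 loc [ 0.0004 -0.0648  0.107 ] Fvice [ -0.1 -17.2   0.1] q [-0.56  0.28  1.83  0.05  1.15 -1.23] op -0.0
t 25.85 loc [ 0.0004 -0.0645  0.1071] Fvice [ -0.2 -16.6  -0.8] q [-0.56  0.28  1.84  0.05  1.15 -1.23] op 0.0
```

To row units: 0.0007 m / 0.6 = 0.0012, 0.0001 m / 0.6 = 0.0002.

```bash
echo '0.0012,0,0.0002,0,0,0,0;0.0012,0,0.0002,0,0,0,0' > mv.in && python3 -m inch mv.in >/dev/null;python3 -c "
from h import *
st()"; echo '-0.0333,0,-0.005,0,0,0,0;-0.0617,0,-0.0092,0,0,0,0;-0.0617,0,-0.0092,0,0,0,0;-0.0617,0,-0.0092,0,0,0,0;-0.0617,0,-0.0092,0,0,0,0' > mv.in && python3 -m inch mv.in >/dev/null; python3 -c "
from h import *
st()
for i in 1,2:
 for c in('scene','top'):
  r=ctrl.read_camera(c)['pixels'];print(c,[ (n,loc(m['position']),m['conf']) for n in('jaw_pad','lid_top','trigger_push') for m in ctrl.mark_of(c,n)[:1]])"
```

```text
t 26.1 loc [ 0.0004 -0.0638  0.107 ] Fvice [  0.8 -17.6  -0.1] q [-0.56  0.27  1.84  0.05  1.15 -1.23] op 0.0
t 26.73 loc [ 1.000e-04 -9.190e-02  1.034e-01] Fvice [-1.  -0.2  0.6] q [-0.58  0.34  1.76  0.06  1.18 -1.25] op -0.01
scene [('jaw_pad', array([ 0.0018,  0.0412, -0.0017]), 0.73), ('lid_top', array([0.0027, 0.1054, 0.1233]), 0.62), ('trigger_push', array([-0.0009, -0.077 ,  0.1124]), 0.55)]
top [('jaw_pad', array([0.0013, 0.0349, 0.0033]), 0.44), ('lid_top', array([0.0044, 0.1041, 0.1217]), 0.67)]
scene [('jaw_pad', array([0.0041, 0.1052, 0.1224]), 0.67), ('lid_top', array([0.0038, 0.1057, 0.1243]), 0.89), ('trigger_push', array([-0.0024, -0.0788,  0.1143]), 0.76)]
top [('jaw_pad', array([0.0007, 0.0337, 0.001 ]), 0.52), ('lid_top', array([0.0035, 0.1019, 0.1238]), 0.86)]
```

To row units: 0.014 m / 0.6 = 0.0233, 0.013 m / 0.6 = 0.0217.

```bash

echo '0.0133,0,0.001,0,0,0,0;0.0217,0,0.0017,0,0,0,0;0.0233,0,0.0017,0,0,0,0;0.0233,0,0.0017,0,0,0,0' > mv.in && python3 -m inch mv.in>/dev/null; python3 -c "
from h import *
st()"; echo '0.0033,0,0.0003,0,0,0,0;0.0033,0,0.0003,0,0,0,0' > mv.in && python3 -m inch mv.in >/dev/null;python3 -c "
from h import *
st()"
```

```text
t 28.02 loc [ 0.0002 -0.0794  0.1054] Fvice [-0.2 -2.3  2.1] q [-0.57  0.31  1.79  0.06  1.18 -1.24] op -0.0
t 28.27 loc [ 0.0002 -0.0782  0.1056] Fvice [-0.8 -5.4  2.6] q [-0.57  0.31  1.8   0.06  1.17 -1.24] op 0.0
```

To row units: 0.002 m / 0.6 = 0.0033, 0.0003 m / 0.6 = 0.0005.

```bash

echo '0.0033,0,0.0005,0,0,0,0;0.0033,0,0.0005,0,0,0,0' > mv.in && python3 -m inch mv.in>/dev/null; python3 -c "
from h import *
st()"; echo '0.0033,0,0.0003,0,0,0,0;0.0033,0,0.0003,0,0,0,0' > mv.in && python3 -m inch mv.in >/dev/null;python3 -c "
from h import *
st()"
```

```text
t 28.52 loc [ 0.0002 -0.0771  0.1058] Fvice [ 0.4 -7.2  1.7] q [-0.57  0.31  1.8   0.06  1.17 -1.24] op 0.0
t 28.77 loc [ 0.0002 -0.0759  0.106 ] Fvice [ 1.  -8.4  1. ] q [-0.57  0.3   1.8   0.06  1.17 -1.24] op 0.0
```

To row units: 0.008 m / 0.6 = 0.0133, 0.006 m / 0.6 = 0.01.

```bash

echo '0.0033,0,0.0005,0,0,0,0;0.0067,0,0.001,0,0,0,0;0.01,0,0.0017,0,0,0,0;0.0133,0,0.0023,0,0,0,0;0.0133,0,0.0023,0,0,0,0' > mv.in && python3 -m inch mv.in>/dev/null; python3 -c "
from h import *
st()"; echo '0.0017,0,0.0003,0,0,0,0;0.0033,0,0.0005,0,0,0,0;0.005,0,0.0008,0,0,0,0;0.005,0,0.0008,0,0,0,0' > mv.in && python3 -m inch mv.in >/dev/null;python3 -c "
from h import *
st()"
```

```text
t 29.4 loc [ 0.0003 -0.0705  0.1065] Fvice [ -0.6 -13.5  -0.8] q [-0.56  0.29  1.82  0.05  1.16 -1.23] op 0.0
t 29.9 loc [ 0.0003 -0.0682  0.1066] Fvice [  0.2 -15.3  -1.1] q [-0.56  0.29  1.83  0.05  1.16 -1.23] op 0.0
```

To row units: 0.003 m / 0.6 = 0.005, 0.002 m / 0.6 = 0.0033.

```bash

echo '0.0017,0,0.0003,0,0,0,0;0.0033,0,0.0005,0,0,0,0;0.005,0,0.0008,0,0,0,0;0.005,0,0.0008,0,0,0,0' > mv.in && python3 -m inch mv.in>/dev/null; python3 -c "
from h import *
st()"; echo '0.001,0,0.0002,0,0,0,0;0.002,0,0.0003,0,0,0,0;0.002,0,0.0003,0,0,0,0' > mv.in && python3 -m inch mv.in >/dev/null;python3 -c "
from h import *
st()"
```

```text
t 30.4 loc [ 0.0003 -0.0657  0.1066] Fvice [  0.3 -15.8  -2.4] q [-0.56  0.28  1.83  0.05  1.15 -1.23] op -0.0
t 30.77 loc [ 0.0003 -0.0647  0.1066] Fvice [  1.  -17.1  -2.3] q [-0.56  0.28  1.83  0.05  1.15 -1.23] op 0.0
```

To row units: 0.0012 m / 0.6 = 0.002, 0.0006 m / 0.6 = 0.001.

```bash

echo '0.001,0,0.0002,0,0,0,0;0.002,0,0.0003,0,0,0,0;0.002,0,0.0003,0,0,0,0' > mv.in && python3 -m inch mv.in>/dev/null; python3 -c "
from h import *
st()"; echo '0.0012,0,0.0002,0,0,0,0;0.0012,0,0.0002,0,0,0,0' > mv.in && python3 -m inch mv.in >/dev/null;python3 -c "
from h import *
st()"
```

```text
t 31.15 loc [ 0.0003 -0.0637  0.1066] Fvice [  1.  -17.2  -3. ] q [-0.56  0.28  1.84  0.05  1.15 -1.23] op 0.0
t 31.4 loc [ 0.0004 -0.063   0.1066] Fvice [  1.5 -17.3  -3.4] q [-0.56  0.27  1.84  0.05  1.15 -1.23] op -0.0
```

To row units: 0.0007 m / 0.6 = 0.0012, 0.0001 m / 0.6 = 0.0002.

```bash

echo '0.0012,0,0.0002,0,0,0,0;0.0012,0,0.0002,0,0,0,0' > mv.in && python3 -m inch mv.in>/dev/null; python3 -c "
from h import *
st()"; echo '0.0008,0,0.0002,0,0,0,0;0.0008,0,0.0002,0,0,0,0' > mv.in && python3 -m inch mv.in >/dev/null;python3 -c "
from h import *
st()"
```

```text
t 31.65 loc [ 0.0003 -0.0623  0.1066] Fvice [  0.6 -17.6  -3.5] q [-0.56  0.27  1.84  0.05  1.15 -1.23] op -0.0
t 31.9 loc [ 0.0004 -0.0617  0.1065] Fvice [ -0.3 -16.8  -3. ] q [-0.56  0.27  1.84  0.05  1.15 -1.23] op -0.0
```

Units first: shifts go in shares of 0.6 m and turns go in shares of 120 degrees. So 0.0008 m / 0.6 = 0.0013, 0.0001 m / 0.6 = 0.0002.

```bash

echo '0.0013,0,0.0002,0,0,0,0;0.0013,0,0.0002,0,0,0,0' > mv.in && python3 -m inch mv.in>/dev/null; python3 -c "
from h import *
st()"; echo '0.001,0,0.0002,0,0,0,0;0.001,0,0.0002,0,0,0,0' > mv.in && python3 -m inch mv.in >/dev/null;python3 -c "
from h import *
st()"
```

```text
t 32.15 loc [ 0.0004 -0.0612  0.1065] Fvice [  1.  -17.9  -4.1] q [-0.56  0.27  1.84  0.05  1.15 -1.23] op -0.0
t 32.4 loc [ 0.0003 -0.0609  0.1065] Fvice [  1.2 -19.   -4. ] q [-0.56  0.27  1.84  0.05  1.15 -1.23] op -0.0
```

To row units: -0.1 m / 0.6 = -0.1667, -0.08 m / 0.6 = -0.1333, -0.15 rad / 2.0944 = -0.0716.

```bash

echo '-0.0333,0,-0.005,0,0,0,0;-0.06,0,-0.0092,0,0,0,0;-0.06,0,-0.05,0,0,0,0;-0.06,0,-0.1333,0,0,0,0;-0.06,0,-0.1667,0,-0.0477,0,0.5;-0.06,0,-0.1667,0,-0.0716,0,1;-0.06,0,-0.1667,0,-0.0716,0,1' > mv.in && python3 -m inch mv.in>/dev/null; python3 -c "
from h import *
for c in('scene','top'):
  r=ctrl.read_camera(c)['pixels'];print(c,[ (n,loc(m['position']),m['conf']) for n in('jaw_pad','lid_top','trigger_push') for m in ctrl.mark_of(c,n)[:1]])
st();go(w(.0035,.1045,.19))"
```

```text
scene [('jaw_pad', array([ 0.0025,  0.04  , -0.004 ]), 0.81), ('lid_top', array([0.0041, 0.1048, 0.1222]), 0.82), ('trigger_push', array([-0.0026, -0.0776,  0.1121]), 0.54)]
top [('jaw_pad', array([ 0.0027,  0.0358, -0.0009]), 0.55), ('lid_top', array([0.0021, 0.1056, 0.1249]), 0.64)]
t 33.67 loc [-0.     -0.1038  0.1978] Fvice [-0.4  1.   0.3] q [-0.56  0.19  1.76  0.    1.2  -1.21] op 1.0
d [0.2082 0.0039 0.0082] rv [-0.001 -0.002  0.002]
```

To row units: 0.208 m / 0.6 = 0.3467, 0.18 m / 0.6 = 0.3.

```bash

echo '0.1,0.0067,0,0,0,0,1;0.2,0.0067,0,0,0,0,1;0.3,0.0067,0,0,0,0,1;0.3467,0.0067,0,0,0,0,1;0.3467,0.0067,0.05,0,0,0,1;0.3467,0.0067,0.05,0,0,0,1' > mv.in && python3 -m inch mv.in>/dev/null; python3 -c "
from h import *
import cv2
r=ctrl.read_camera('scene')['pixels'];cv2.imwrite('pics/b.png',cv2.resize(r[150:320,200:440,::-1],None,fx=3,fy=3))
p=ctrl.read_camera('top')
print([loc(m['position']) for m in ctrl.mark_of('top','lid_top')[:1]],[loc(m['position']) for m in ctrl.mark_of('scene','lid_top')[:1]])
st();go(w(.0035,.1045,.088))"
```

```text
[] [array([0.0048, 0.1041, 0.1254])]
t 34.62 loc [0.004  0.1033 0.1696] Fvice [-0.4  0.2 -0.2] q [-0.38 -0.16  2.16  0.    1.14 -1.03] op 1.0
d [ 0.0012 -0.0005  0.0816] rv [0.    0.    0.001]
```

View pics/b.png

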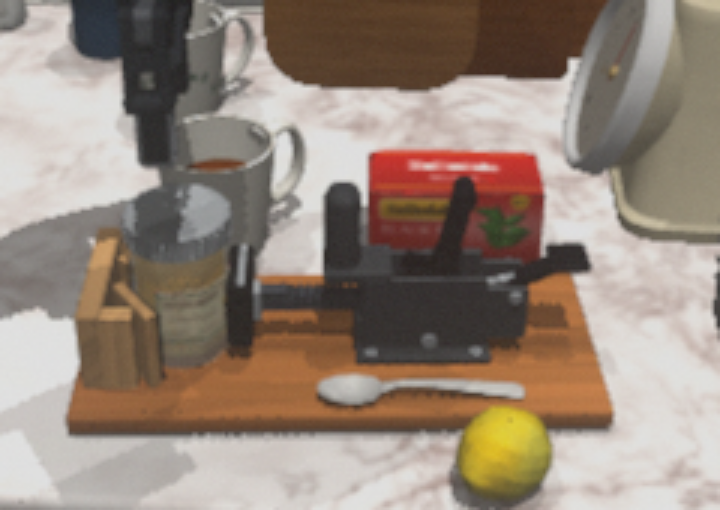

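To row units: 0.08 m / 0.6 = 0.1333, 0.06 m / 0.6 = 0.1.

```bash

echo '0.0017,0,0.0667,0,0,0,1;0.0017,0,0.1,0,0,0,1;0.0017,0,0.1333,0,0,0,1;0.0017,0,0.1333,0,0,0,1' > mv.in && python3 -m inch mv.in 30; echo '0,0,0,0,0,0,0.6;0,0,0,0,0,0,0.6;0,0,0,0,0,0,0.6;0,0,0,0,0,0,0.6;0,0,0,0,0,0,0.6' > mv.in && python3 -m inch mv.in 30; python3 -c "
from h import *
st();print(ctrl.get_state()['wrist_torque'])"
```

```text
time: 35.12
eef_pos: [0.4445, -0.0697, 0.0877]
tcp_rot: [0.448, 0.894, -0.0, -0.002]
contact_force: [-0.3, 0.4, 0.2]
opening: 0.998
finger_force: 0.0
time: 35.75
eef_pos: [0.4459, -0.0701, 0.0902]
tcp_rot: [0.448, 0.894, 0.0, 0.0]
contact_force: [-2.4, 0.4, 6.4]
opening: 0.782
finger_force: 34.2
t 35.75 loc [0.004  0.1046 0.0902] Fvice [-1.7  1.8  6.4] q [-0.38 -0.04  2.22  0.    0.96 -1.02] op 0.78
[ 0.02494212  0.47043515 -0.29898849]
```

To row units: -0.36 rad / 2.0944 = -0.1719.

```bash

echo '0,0,0,0,0,0,0.6;0,0,0,0,0,-0.0573,0.6;0,0,0,0,0,-0.1146,0.6;0,0,0,0,0,-0.1719,0.6;0,0,0,0,0,-0.1719,0.6' > mv.in && python3 -m inch mv.in 45; python3 -c "
from h import *
st();print(ctrl.get_state()['wrist_torque'])
for c in('scene','top'):
  r=ctrl.read_camera(c)['pixels'];print(c,[ (n,loc(m['position']),m['conf']) for n in('jaw_pad','honey_jar') for m in ctrl.mark_of(c,n)[:1]])
import cv2;r=ctrl.read_camera('scene')['pixels'];cv2.imwrite('pics/c.png',cv2.resize(r[200:290,220:310,::-1],None,fx=5,fy=5,interpolation=cv2.INTER_CUBIC))"
```

```text
time: 36.38
eef_pos: [0.4456, -0.0702, 0.0903]
tcp_rot: [0.279, 0.96, -0.0, 0.0]
contact_force: [-3.8, -1.1, 7.7]
opening: 0.78
finger_force: 48.3
t 36.38 loc [0.0038 0.1046 0.0903] Fvice [-3.7  1.3  7.7] q [-0.38 -0.04  2.22 -0.    0.96 -1.39] op 0.78
[0.20430823 0.53334544 0.2957316 ]
scene [('jaw_pad', array([-0.0012,  0.0416, -0.0012]), 0.62)]
top [('jaw_pad', array([0.001 , 0.0346, 0.004 ]), 0.67)]
```

View pics/c.png

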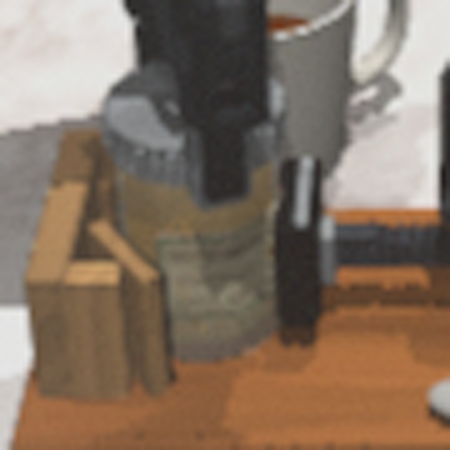

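To row units: -1.24 rad / 2.0944 = -0.5921.

```bash

echo '0,0,0,0,0,-0.0716,0.6;0,0,0,0,0,-0.1432,0.6;0,0,0,0,0,-0.2149,0.6;0,0,0,0,0,-0.2865,0.6;0,0,0,0,0,-0.3581,0.6;0,0,0,0,0,-0.4297,0.6;0,0,0,0,0,-0.5013,0.6;0,0,0,0,0,-0.5921,0.6;0,0,0,0,0,-0.5921,0.6;0,0,0,0,0,-0.5921,0.6' > mv.in && python3 -m inch mv.in; python3 -c "
from h import *
st();print(ctrl.get_state()['wrist_torque'])
import cv2;r=ctrl.read_camera('scene')['pixels'];cv2.imwrite('pics/d.png',cv2.resize(r[200:290,220:310,::-1],None,fx=5,fy=5,interpolation=cv2.INTER_CUBIC))"
```

```text
time: 37.98
eef_pos: [0.4452, -0.071, 0.0903]
tcp_rot: [-0.331, 0.944, -0.001, -0.001]
contact_force: [-2.9, -5.1, 7.4]
opening: 0.777
finger_force: 48.4
t 37.98 loc [0.0029 0.1042 0.0903] Fvice [-5.4 -2.4  7.4] q [-0.38 -0.04  2.22 -0.    0.97 -2.63] op 0.78
[0.03938922 1.16104799 0.2476133 ]
```

View pics/d.png

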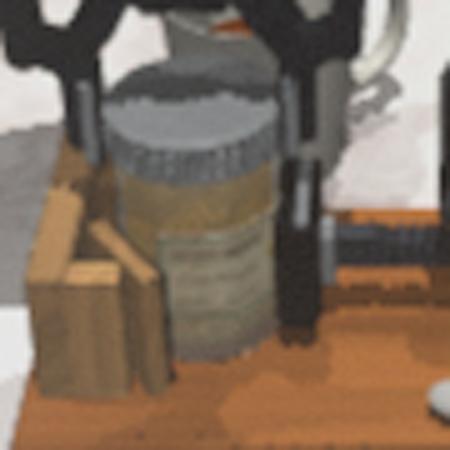

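To row units: -0.1 m / 0.6 = -0.1667, -0.06 m / 0.6 = -0.1.

```bash

echo '0,0,0,0,0,0,0.88;0,0,0,0,0,0,0.95;0,0,0,0,0,0,1;0,0,-0.0333,0,0,0,1;0,0,-0.1,0,0,0,1;0,0,-0.1667,0,0,0,1;0,0,-0.1667,0,0,0,1' > mv.in && python3 -m inch mv.in; python3 -c "
from h import *
st();go(w(0,-.149,.15))
for c in('scene','top'):
  r=ctrl.read_camera(c)['pixels'];print(c,[ (n,loc(m['position']),m['conf']) for n in('honey_jar','lid_top','release_top','trigger_push') for m in ctrl.mark_of(c,n)[:1]])
"
```

```text
time: 38.9
eef_pos: [0.4475, -0.0704, 0.1923]
tcp_rot: [-0.33, 0.944, -0.002, 0.003]
contact_force: [-0.8, -0.4, -0.5]
opening: 1.002
finger_force: 0.0
t 38.9 loc [0.0051 0.1034 0.1923] Fvice [-0.9  0.2 -0.5] q [-0.38 -0.19  2.14  0.    1.18 -2.62] op 1.0
d [ 0.0132 -0.2518  0.0438] rv [-0.002  0.008  1.602]
scene [('honey_jar', array([0.0057, 0.1063, 0.0201]), 0.7), ('lid_top', array([0.0055, 0.1067, 0.1232]), 0.86), ('release_top', array([ 0.0024, -0.1483,  0.0829]), 0.66), ('trigger_push', array([ 0.0007, -0.0798,  0.1126]), 0.68)]
top [('release_top', array([-0.0037, -0.1454,  0.0858]), 0.69), ('trigger_push', array([-0.001 , -0.084 ,  0.1126]), 0.8)]
```

To row units: -0.253 m / 0.6 = -0.4217, -0.2 m / 0.6 = -0.3333, 1.6 rad / 2.0944 = 0.7639.

```bash

echo '0.005,-0.0833,0,0,0,0.0859,0;0.0083,-0.1667,0,0,0,0.1719,0;0.0133,-0.25,0,0,0,0.2578,0;0.0167,-0.3333,0,0,0,0.3438,0;0.0217,-0.4217,0,0,0,0.4297,0;0.0217,-0.4217,0,0,0,0.5157,0;0.0217,-0.4217,0,0,0,0.6016,0;0.0217,-0.4217,0,0,0,0.6875,0;0.0217,-0.4217,0.05,0,0.0038,0.7639,0;0.0217,-0.4217,0.0717,0,0.0038,0.7639,0' > mv.in && python3 -m inch mv.in>/dev/null; python3 -c "
from h import *
st();go(w(0,-.1485,.088))
"
```

```text
t 40.65 loc [-0.0018 -0.1469  0.1427] Fvice [ 0.2  0.4 -1.3] q [-0.59  0.32  1.7  -0.    1.13 -1.23] op -0.0
d [-0.0022  0.0022  0.0547] rv [-0.007 -0.009  0.004]
```

To row units: 0.064 m / 0.6 = 0.1067, 0.062 m / 0.6 = 0.1033.

```bash

echo '-0.0033,0.0033,0.0667,0,0,0,0;-0.0033,0.0033,0.0833,0,0,0,0;-0.0033,0.0033,0.0933,0,0,0,0;-0.0033,0.0033,0.1,0,0,0,0;-0.0033,0.0033,0.1033,0,0,0,0;-0.0033,0.0033,0.1067,0,0,0,0;-0.0033,0.0033,0.1067,0,0,0,0' > mv.in && python3 -m inch mv.in>/dev/null; python3 -c "
from h import *
st()
"
```

```text
t 41.52 loc [ 0.0005 -0.1508  0.0835] Fvice [-1.2  1.2  4.5] q [-0.59  0.4   1.72 -0.    1.03 -1.23] op 0.0
```

To row units: 0.007 m / 0.6 = 0.0117, 0.006 m / 0.6 = 0.01.

```bash

echo '0,0,0.0033,0,0,0,0;0,0,0.0067,0,0,0,0;0,0,0.01,0,0,0,0;0,0,0.0117,0,0,0,0;0,0,0.0117,0,0,0,0' > mv.in && python3 -m inch mv.in>/dev/null; python3 -c "
from h import *
st()
"; echo '0,0,0.0017,0,0,0,0;0,0,0.0033,0,0,0,0;0,0,0.005,0,0,0,0;0,0,0.005,0,0,0,0;0,0,0.005,0,0,0,0;0,0,0.005,0,0,0,0' > mv.in && python3 -m inch mv.in>/dev/null; python3 -c "
from h import *
st()
for c in('scene','top'):
  r=ctrl.read_camera(c)['pixels'];print(c,[ (n,loc(m['position']),m['conf']) for n in('jaw_pad','honey_jar','lid_top') for m in ctrl.mark_of(c,n)[:1]])
"
```

```text
t 42.15 loc [ 0.0005 -0.1514  0.0758] Fvice [ 0.2 -5.4  4. ] q [-0.59  0.41  1.72 -0.    1.01 -1.23] op 0.0
t 42.9 loc [ 0.0004 -0.1508  0.0732] Fvice [-0.4 -4.1  9.2] q [-0.59  0.41  1.72 -0.    1.01 -1.23] op -0.0
scene [('jaw_pad', array([-0.001 ,  0.019 , -0.0056]), 0.59), ('honey_jar', array([0.0032, 0.1051, 0.0173]), 0.75)]
top [('jaw_pad', array([0.0035, 0.0993, 0.0225]), 0.6), ('honey_jar', array([0.0027, 0.1014, 0.0219]), 0.81), ('lid_top', array([0.0033, 0.1031, 0.1239]), 0.65)]
```

Bar is running back; hold the tab down longer.

To row units: 0.001 m / 0.6 = 0.0017.

```bash

echo '0,0,0.0017,0,0,0,0;0,0,0.0017,0,0,0,0;0,0,0.0017,0,0,0,0;0,0,0.0017,0,0,0,0;0,0,0.0017,0,0,0,0;0,0,0.0017,0,0,0,0;0,0,0.0017,0,0,0,0;0,0,0.0017,0,0,0,0;0,0,0.0017,0,0,0,0;0,0,0.0017,0,0,0,0' > mv.in && python3 -m inch mv.in>/dev/null; echo '0,0,0,0,0,0,0;0,0,0,0,0,0,0;0,0,0,0,0,0,0;0,0,0,0,0,0,0;0,0,0,0,0,0,0;0,0,0,0,0,0,0;0,0,0,0,0,0,0;0,0,0,0,0,0,0' > mv.in && python3 -m inch mv.in>/dev/null; python3 -c "
from h import *
st()
for c in('scene','top'):
  r=ctrl.read_camera(c)['pixels'];print(c,[ (n,loc(m['position']),m['conf']) for n in('jaw_pad','honey_jar','lid_top') for m in ctrl.mark_of(c,n)[:1]])
import cv2
r=ctrl.read_camera('scene')['pixels'];cv2.imwrite('pics/e.png',cv2.resize(r[150:320,200:440,::-1],None,fx=3,fy=3))
"
```

```text
t 45.55 loc [ 0.0004 -0.1508  0.0731] Fvice [-1.9 -2.4 12.5] q [-0.59  0.41  1.72 -0.    1.01 -1.23] op -0.0
scene [('jaw_pad', array([ 0.0018,  0.0021, -0.0032]), 0.58), ('honey_jar', array([0.003 , 0.1043, 0.0177]), 0.76), ('lid_top', array([0.0054, 0.1032, 0.1228]), 0.63)]
top [('honey_jar', array([0.001 , 0.0999, 0.0216]), 0.76), ('lid_top', array([0.0062, 0.1036, 0.1219]), 0.6)]
```

View pics/e.png

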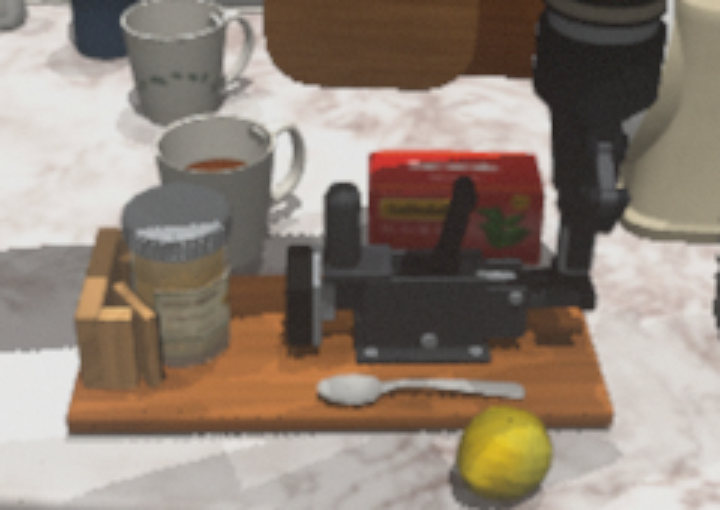

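The pad is fully back at (303,295), slightly further than at the start. The jar stands upright in the V at (180,270), and the mug, box, lemon and spoon haven't moved.

To row units: -0.12 m / 0.6 = -0.2, -0.09 m / 0.6 = -0.15.

```bash

echo '0,0,-0.0167,0,0,0,0;0,0,-0.0667,0,0,0,0;0,0,-0.15,0,0,0,0;0,0,-0.2,0,0,0,0;0,0,-0.2,0,0,0,0;0,0,-0.2,0,0,0,0' > mv.in && python3 -m inch mv.in; python3 -c "
from h import *
st()
ctrl.read_camera('scene');print([(n,loc(m['position'])) for n in('jaw_pad','honey_jar') for m in ctrl.mark_of('scene',n)[:1]])
print(ctrl.sign_off())"
```

```text
time: 46.75
eef_pos: [0.5939, -0.2749, 0.1871]
tcp_rot: [0.448, 0.894, -0.001, -0.007]
contact_force: [-0.4, 0.0, -0.8]
opening: 0.004
finger_force: 0.0
t 46.75 loc [ 0.0003 -0.1481  0.1871] Fvice [-0.3  0.3 -0.8] q [-0.59  0.29  1.66 -0.    1.21 -1.23] op 0.0
[('jaw_pad', array([-0.0006,  0.0041, -0.0051]))]
the job is handed in; nothing more can be done
None
```

Job handed in at about 47 s: I clamped the jar (one reading peaked at 19 N, just over the 18 N guide but under 20 N), turned the gripper holding the lid 1.6 rad anticlockwise while the jar stayed put, and pressed the tab so the jaw ran back, leaving the jar upright in the V jaw and nothing else visibly disturbed.

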